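# Hang the rinse basket on the two pins over the wash basin

## Task

Pick up the blue rinse basket with its potsherd by the yellow handle and hang it over the white basin, both holed ears on the two red-tipped pins of the stand, level and fully home on the posts. Feel for the pins and never push the basket on the stand or basin with more than 20 N; keep hold of it until it is home, then let go and move clear. Keep the sherd in the basket and leave everything else where it is.

Things in the scene. Friction and masses are not known exactly. Their poses are not given: they have to be found in the camera images.
- basket_grip (a point): Centre of the yellow handle bar of the loose blue basket (0.2 to 0.4 kg). x across the bar, y along it towards an ear, z up. Bar 16 (x) x 66 (y) x 24 mm high, its centre 105 mm above the basket's underside, carried by end posts at y = +-30 mm (14 x 6 mm). The ears' underside lies 66 mm below this point. Alike both ways round; starts upright on the table.
- basket: The same basket, axes alike; origin centre of its underside. Open box 70 (x) x 66 (y) x 45 mm. Two ears at y = +-(33 to 92) mm, 30 mm wide, 6 mm thick, underside 39 mm up, each with a through hole 10 mm in diameter at x = 0, y = +-66 mm.
- basin: White wash basin fixed to the table, outside 200 (x) x 260 (y) x 60 mm high, with lip 220 x 280, wall and floor 5 mm; origin under its centre, x and y along its sides, z up.
- stand_mid (a point): On the basin's axis, 90 mm above the table, axes as the basin's. Middle of the rail of a steel stand: two posts (26 x 12 mm), tops level with this point, each with an upright red pin 8 mm in diameter, 14 mm high (last 1 mm tapers to 6 mm). Pins at x = 0, y = c +- 66 mm; the stand is clamped firm at an unmeasured c, -12 to +12 mm, to be felt for. Hung home, the bar's centre is 66 mm above this point.
- sherd_mid (a point): centre of the orange potsherd lying loose in the basket, about 33 x 28 x 9 mm, 25 g; lies on the basket floor, 97 mm below the handle bar's centre
- soaking_a_mid (a point): brown potsherd about 40 x 32 x 9 mm soaking loose on the basin floor, robot side of the stand; its centre
- soaking_b_mid (a point): brown potsherd about 40 x 36 x 9 mm loose on the basin floor, beyond the stand; its centre
- brush: brush lying to the robot's right; bystander
- jar: amber jar, 60 mm wide, 85 mm high; bystander; origin under its centre
- dish: white bowl, 100 mm wide, 30 mm high; bystander; origin under its centre
- spatula: spatula lying beyond the work places; bystander
- vial: glass bottle, 40 mm wide, 70 mm high; bystander; origin under its centre
Mind the look-alikes: they are no part of the job. What is shaped like the basket but black or green is not meant.

How it is judged:
By the outcome, as a careful person would: the job done as asked, in the order asked, and still so for the second after the job is handed in, with the robot touching nothing.
It also fails if it takes over 72 s, if anything falls off the work surface, if the arm or the gripper's body presses on something with over 40 N, if the wrist force passes 120 N, or if a joint passes its speed limit or range.

## Robot

A 6-joint arm with a two-finger parallel gripper is mounted at the origin on the work surface. World frame = base frame: x ahead of the robot, y to its left, z up, the work surface at z = 0. Lengths are in m, angles in rad, forces in N, time in s.
With the tool pointing down it reaches from about 0.25 to 0.85 m from the base axis. Payload 12.5 kg.
Tool frame: the origin (TCP) lies on the front face of the gripper's body, between the roots of the fingers; the fingertips stand manip.tcp_to_tips ahead of it and the grasp point (between the pads) lies 65 mm ahead of it (manip.tcp_to_tips is the distance from the TCP to the fingertips, in m); z points along the fingers, y is the direction in which the jaws open and shut (so a half turn about z gives the same grasp; the last joint's range is limited). The gripper opens to 93 mm and grips with 3 to 60 N. Pads are 15 mm wide; open, the fingers measure 128 mm over their backs; the gripper's body (75 mm by 188 mm) begins 65 mm behind the grasp point.
Start: joints at [-1.214, 0.351, 1.652, -0, 1.139, -0.085], TCP at [0.235, -0.497, 0.303] pointing down, gripper open.
Joint ranges: [-2.75, 2.75], [-0.79, 2.1], [0.01, 2.65], [-1.57, 4.71], [0.07, 3.14], [-2.87, 2.87]. Speed limits (rad/s): [2.22, 2.22, 2.79, 3.14, 3.14, 3.14].

## Interface

Orientations are given as a unit quaternion [w, x, y, z].
In Python, from plant import manip, eyes gives the robot as it stands. The module is installed in compiled form; this text tells all that it offers.
- The arm moves only by the tool send_rows, never from a script. Its argument "plan" is a list of rows, each an object of numbers: "x", "y", "z": the shift along the tool's x, y, z in mm; "wx", "wy", "wz": the turn, a rotation vector about the tool's x, y, z in degrees; "grip": the opening, from 0 (shut) to 1 (fully open). In form: [{"x": .., "y": .., "z": .., "wx": .., "wy": .., "wz": .., "grip": ..}, ...]. A call has 1 to 12 rows; each row is the pose to reach, as a shift and turn from the pose commanded when the call began, along the tool's axes at that moment; what a row does not reach only later rows make up. A row lasts 1/8 s, in which the tool goes at most 62.5 mm and 10.7 degrees, less where a joint would pass 70% of its speed; a pose out of reach is approached as far as the arm can. A call with a gripper value outside its range is refused whole. The fingers move at their own pace and stop on an object; the grip force is fixed at half the most. Time passes only in rows, so rows that repeat a pose let the fingers close. It gives the time, the measured TCP pose, the force and the opening at its end, in the units of the state.
- manip.state(): the state, without advancing time (a new reading comes with each control period).
- eyes.get_image(name): name is "scene" or "top" or "wrist"; returns (picture, depth): 384x512x3 uint8, blue, green, red; 384x512 float32, m along the optical axis (not along the pixel's ray), 0 where there is no reading.
- eyes.camera_model(name): a dict with "fx", "fy", "cx", "cy" (pixels), "camera_from_world" (4x4, takes a point from world to camera coordinates); the wrist camera has in their place "tool_from_camera" (4x4, takes a point from camera to tool coordinates, whose origin is the TCP and whose axes are the flange's). Camera axes: x right, y up, looking along -z (the intrinsics and any distortion apply to the point x, -y, -z); pixel columns grow to the right and rows downward; lengths in m; the calibration is good to about 2 mm. A picture is of the moment at which its call begins: read the wrist's pose just before it. camera_model takes no time and is no camera call.
- manip.hand_in(): hands the job in, once; it reports no verdict.
The state is a dict: "time": time; "joint_pos": joint angles; "qd": joint speeds; "joint_efforts": joint torques, N m; "tcp_pos": TCP position; "eef_rot": TCP orientation; "force": force on the tool from outside, world axes, zero at the start; "torque": the same for the moment, N m; "width": finger opening in m.
Only numpy, scipy, OpenCV 4.12 (cv2) and the standard library are available. Lean on these libraries where they do the work, as an engineer would, in place of code of your own. Each camera call takes 0.05 s, during which the arm holds its last target.

## Working session

There is one attempt and no reset: what is moved stays moved. The work goes in short steps, Python scripts to look and compute and a tool call to move; the robot and the scene stay as the last step left them, time stands still between calls to the robot, and variables do not carry over. Pictures are saved under pics/ and viewed, and the job is handed in when it is done.

Besides the shell and the picture viewer there is one more tool, called after "Request:" in YAML: its name, and indented under it one key for each argument. send_rows: Moves the arm, as the interface text tells. Its arguments: {"type":"object","properties":{"plan":{"type":"array","items":{"type":"object","properties":{"x":{"type":"number"},"y":{"type":"number"},"z":{"type":"number"},"wx":{"type":"number"},"wy":{"type":"number"},"wz":{"type":"number"},"grip":{"type":"number"}}}}},"required":["plan"]}

```bash
mkdir -p pics
cat > h.py <<'E'
import numpy as np, cv2
from plant import manip, eyes
from scipy.spatial.transform import Rotation as R
def tcp():
    s=manip.state(); q=s['eef_rot']; T=np.eye(4); T[:3,:3]=R.from_quat([q[1],q[2],q[3],q[0]]).as_matrix(); T[:3,3]=s['tcp_pos']; return T
def wfc(name,T=None):
    m=eyes.camera_model(name)
    if name=='wrist': return m,T@np.array(m['tool_from_camera'])
    return m,np.linalg.inv(np.array(m['camera_from_world']))
def snap(name,tag):
    T=tcp(); im,d=eyes.get_image(name); cv2.imwrite(f'pics/{tag}.png',im); np.savez(f'pics/{tag}.npz',im=im,d=d,T=T,name=name)
def load(tag):
    z=np.load(f'pics/{tag}.npz'); m,W=wfc(str(z['name']),z['T']); return z['im'],z['d'],m,W
def cloud(tag):
    im,d,m,W=load(tag); h,w=d.shape; u,v=np.meshgrid(np.arange(w),np.arange(h))
    P=np.stack([(u-m['cx'])/m['fx']*d,-(v-m['cy'])/m['fy']*d,-d],-1)
    return im,d,P@W[:3,:3].T+W[:3,3]
def ray(tag,u,v,z):
    im,d,m,W=load(tag); r=W[:3,:3]@np.array([(u-m['cx'])/m['fx'],-(v-m['cy'])/m['fy'],-1]); o=W[:3,3]; return o+r*(z-o[2])/r[2]
E
python3 - <<'E'
from h import *
for n in ['scene','top']: snap(n,n+'0'); print({k:v for k,v in eyes.camera_model(n).items()})
print(eyes.camera_model('wrist')); print(manip.state(), manip.tcp_to_tips)
E
```

```text
{'fx': 419.7973102051352, 'fy': 419.7973102051352, 'cx': 254.24964208895867, 'cy': 191.09053945767923, 'camera_from_world': array([[-0.31770493,  0.94813383, -0.01028691,  0.16283994],
       [-0.81975752, -0.26920356,  0.50549683,  0.33757273],
       [ 0.47650937,  0.16903161,  0.86276714, -1.45181802],
       [ 0.        ,  0.        ,  0.        ,  1.        ]])}
{'fx': 386.9025400834568, 'fy': 386.9025400834568, 'cx': 255.36004332996393, 'cy': 189.08150196627054, 'camera_from_world': array([[-0.02915407, -0.99922689, -0.02637556,  0.01445548],
       [ 0.98744174, -0.03288898,  0.15452226, -0.49398442],
       [-0.15527026, -0.02153938,  0.98763718, -1.12470767],
       [ 0.        ,  0.        ,  0.        ,  1.        ]])}
{'fx': 311.08398727007676, 'fy': 311.08398727007676, 'cx': 254.74949593928716, 'cy': 192.0256335952651, 'tool_from_camera': array([[-4.31656685e-04,  9.67896310e-01,  2.51349453e-01,
         6.98384209e-02],
       [ 9.99999625e-01,  2.29120237e-04,  8.35060067e-04,
        -1.01494844e-04],
       [ 7.50662311e-04,  2.51349719e-01, -9.67896046e-01,
        -8.12087749e-02],
       [ 0.00000000e+00,  0.00000000e+00,  0.00000000e+00,
         1.00000000e+00]])}
{'time': 0.1, 'joint_pos': array([-1.21362622e+00,  3.51171792e-01,  1.65233157e+00,  6.10326114e-06,
        1.13908502e+00, -8.45937313e-02]), 'qd': array([-0.00026292, -0.00178072, -0.00301859, -0.00029778,  0.00116206,
        0.00142896]), 'joint_efforts': array([ 1.39124248e-03, -4.98021054e+01, -2.85704899e+01,  7.00186682e-02,
        2.38864264e-02, -9.90491912e-05]), 'tcp_pos': array([ 0.23509784, -0.49698983,  0.30227184]), 'eef_rot': array([-4.93625125e-04,  9.75704768e-01,  2.19088925e-01, -6.48979793e-05]), 'force': array([-0.25521904, -1.23681864, -0.21418436]), 'torque': array([ 0.01531795,  0.01214798, -0.03841422]), 'width': 0.0928450258638553} 0.0841
```

View pics/top0.png

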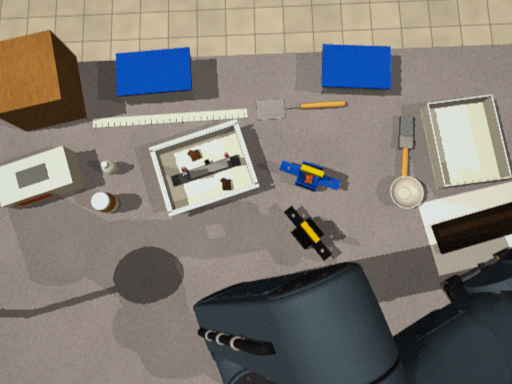

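View pics/scene0.png

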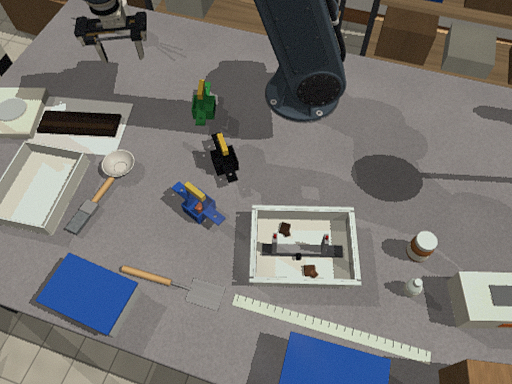

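The top view shows the basin at about (204,168) with the stand and its red pins at (180,170) and (229,157). The blue basket with the yellow bar is at (312,173). The black look-alike is at (307,232), and a green one shows in the scene view. Next I enlarge both views.

Run:
```python
from h import *
im=cv2.imread('pics/top0.png'); cv2.imwrite('pics/top0a.png',cv2.resize(im[110:225,140:355],None,fx=3.7,fy=3.7,interpolation=cv2.INTER_CUBIC))
im=cv2.imread('pics/scene0.png'); cv2.imwrite('pics/scene0a.png',cv2.resize(im[170:295,165:365],None,fx=4,fy=4,interpolation=cv2.INTER_CUBIC))
im,d,P=cloud('top0')
for name in ['top0','scene0']:
    im,d,P=cloud(name); hsv=cv2.cvtColor(im,cv2.COLOR_BGR2HSV)
    yel=(hsv[...,0]>22)&(hsv[...,0]<34)&(hsv[...,1]>150)&(P[...,2]>0.08)&(P[...,0]>0.4)
    n,l,st,c=cv2.connectedComponentsWithStats(yel.astype(np.uint8))
    for i in range(1,n):
        if st[i,4]<15: continue
        Q=P[l==i]; Q=Q[Q[:,2]>np.percentile(Q[:,2],50)-0.004]; mu=Q.mean(0); rect=cv2.minAreaRect((Q[:,:2]*1000).astype(np.float32))
        print(name,'yellow',c[i],st[i,4],mu,np.ptp(Q[:,2]),rect)
    z=P[...,2]
    blue=(hsv[...,0]>105)&(hsv[...,0]<125)&(hsv[...,1]>150)&(z>.03)&(z<.06)&(P[...,0]<.6)
    Q=P[blue]; print(name,'blue',len(Q),Q.mean(0),cv2.minAreaRect((Q[:,:2]*1000).astype(np.float32)))
    red=((hsv[...,0]<6)|(hsv[...,0]>174))&(hsv[...,1]>120)&(z>.08)&(z<.12)
    n,l,st,c=cv2.connectedComponentsWithStats(red.astype(np.uint8))
    for i in range(1,n): print(name,'red',c[i],st[i,4],P[l==i].mean(0))
    lip=(z>.050)&(z<.068)&(hsv[...,1]<60)&(hsv[...,2]>120)&(np.abs(P[...,0]-.55)<.2)&(P[...,1]>-.1)&(P[...,1]<.3)
    Q=P[lip]; print(name,'lip',len(Q),cv2.minAreaRect((Q[:,:2]*1000).astype(np.float32)))
```

```text
top0 yellow [312.01459854 170.44525547] 137 [ 0.5300661  -0.16371986  0.11638204] 0.008477886544992597 ((530.2191772460938, -163.68682861328125), (64.41896057128906, 16.625211715698242), 68.28186798095703)
top0 blue 441 [ 0.52955688 -0.16366141  0.04445162] ((529.9554443359375, -163.74307250976562), (181.55259704589844, 71.30766296386719), 70.25970458984375)
top0 red [226.16666667 155.16666667] 6 [0.58649427 0.07916006 0.10034027]
top0 red [182.8 169.6] 5 [0.54759744 0.20446364 0.10341716]
top0 lip 1495 ((563.3068237304688, 152.9764404296875), (221.83642578125, 280.1123352050781), 16.690065383911133)
scene0 yellow [194.07 189.42] 100 [ 0.53162923 -0.16260442  0.11674508] 0.008460601417404123 ((531.7389526367188, -161.83251953125), (64.12309265136719, 13.602447509765625), 67.59147644042969)
scene0 blue 313 [ 0.52271472 -0.18324113  0.04402775] ((439.3060302734375, -145.27359008789062), (177.72061157226562, 268.4237060546875), 77.6856689453125)
scene0 red [274.5 235.5] 8 [0.58614521 0.08027529 0.10124735]
scene0 red [326.25  237.375] 8 [0.55018244 0.20670427 0.10179102]
scene0 lip 1873 ((564.513671875, 155.58139038085938), (222.35818481445312, 280.75567626953125), 16.742061614990234)
```

View pics/top0a.png

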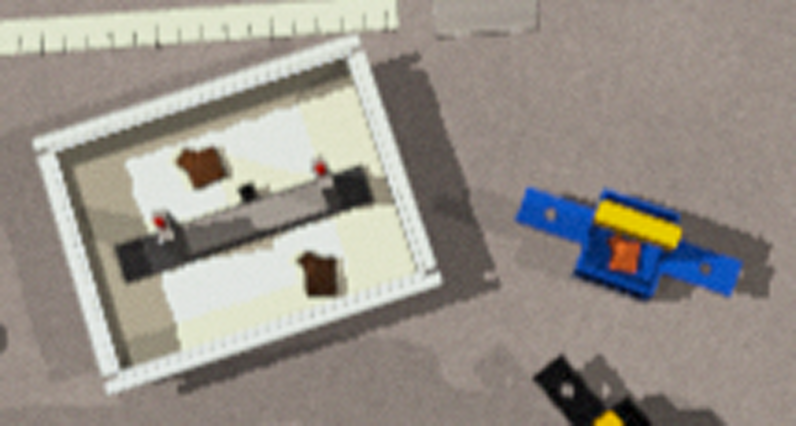

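View pics/scene0a.png

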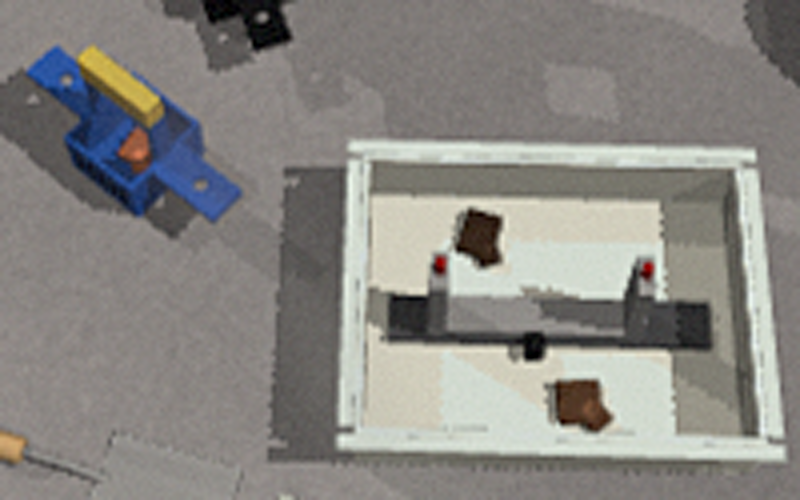

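```bash
cat >> h.py <<'E'
def plan(pos,ang,T=None):
    """row numbers for TCP pos with tool down and tool x at world angle ang (deg)"""
    T=tcp() if T is None else T
    a=np.radians(ang); D=np.array([[np.cos(a),np.sin(a),0],[np.sin(a),-np.cos(a),0],[0,0,-1]]).T
    D=np.column_stack([[np.cos(a),np.sin(a),0],[np.sin(a),-np.cos(a),0],[0,0,-1]])
    sh=T[:3,:3].T@(np.array(pos)-T[:3,3])*1000
    rv=np.degrees(R.from_matrix(T[:3,:3].T@D).as_rotvec()); return np.round(sh,1),np.round(rv,2)
E
python3 - <<'E'
from h import *
# hover: camera over the basket: TCP offset back along tool x
a=np.radians(69.5); u=np.array([np.cos(a),np.sin(a)])
print(plan([0.5308-0.08*u[0],-0.1632-0.08*u[1],0.30],69.5))
E
```

```text
(array([ 352.7, -119.6,    2.4]), array([-5.000e-02, -3.000e-02, -4.419e+01]))
```

The crops show the blue basket with the orange sherd at crop (625,255), its ear holes at (550,213) and (706,268), and both pins clear. I move to a hover where the wrist camera sees the basket.

Request:
send_rows:
  plan:
    - {"x":50,"y":-17,"z":0,"wz":-6,"grip":1}
    - {"x":105,"y":-36,"z":0,"wz":-13,"grip":1}
    - {"x":160,"y":-54,"z":0,"wz":-20,"grip":1}
    - {"x":215,"y":-73,"z":0,"wz":-27,"grip":1}
    - {"x":270,"y":-92,"z":0,"wz":-34,"grip":1}
    - {"x":320,"y":-108,"z":0,"wz":-40,"grip":1}
    - {"x":353,"y":-120,"z":0,"wz":-44.2,"grip":0.6}
    - {"x":353,"y":-120,"z":0,"wz":-44.2,"grip":0.6}
    - {"x":353,"y":-120,"z":0,"wz":-44.2,"grip":0.6}

```text
validation failed for argument at $.pl...
```

Run:
```python
from h import *
snap('wrist','w1'); print(tcp().round(4), manip.state()['time'],manip.state()['force'],manip.state()['width'])
im,d,P=cloud('w1'); hsv=cv2.cvtColor(im,cv2.COLOR_BGR2HSV)
yel=(hsv[...,0]>22)&(hsv[...,0]<34)&(hsv[...,1]>150)&(P[...,2]>0.112)&(P[...,2]<.125)&(P[...,0]>.45)
Q=P[yel]; print(len(Q),Q.mean(0),cv2.minAreaRect((Q[:,:2]*1000).astype(np.float32)))
cv2.imwrite('pics/w1a.png',cv2.resize(im,None,fx=1.5,fy=1.5))
```

```text
[[ 9.040e-01  4.276e-01 -3.000e-04  2.351e-01]
 [ 4.276e-01 -9.040e-01  8.000e-04 -4.970e-01]
 [ 1.000e-04 -9.000e-04 -1.000e+00  3.023e-01]
 [ 0.000e+00  0.000e+00  0.000e+00  1.000e+00]] 0.15 [-0.15934649  0.69384661  0.99558538] 0.0931623514698946
0 [nan nan nan] ((0.0, 0.0), (0.0, 0.0), 0.0)<stdin>:5: RuntimeWarning: Mean of empty slice.
  ret = um.true_divide(
```

View pics/w1a.png

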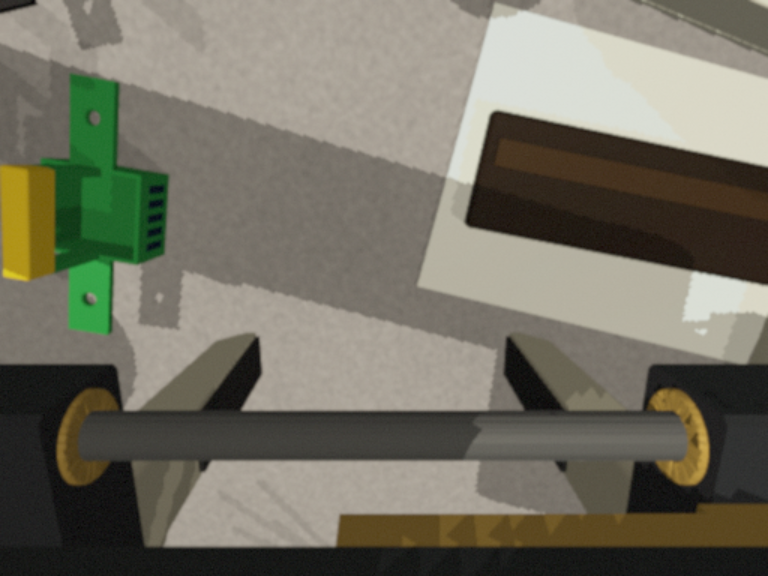

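The move was refused, probably because every field is required, so this picture only shows the green look-alike at (95,200) by the start pose. I send it again with all keys.

Request:
send_rows:
  plan:
    - {"x":50,"y":-17,"z":0,"wx":0,"wy":0,"wz":-6,"grip":1}
    - {"x":105,"y":-36,"z":0,"wx":0,"wy":0,"wz":-13,"grip":1}
    - {"x":160,"y":-54,"z":0,"wx":0,"wy":0,"wz":-20,"grip":1}
    - {"x":215,"y":-73,"z":0,"wx":0,"wy":0,"wz":-27,"grip":1}
    - {"x":270,"y":-92,"z":0,"wx":0,"wy":0,"wz":-34,"grip":1}
    - {"x":320,"y":-108,"z":0,"wx":0,"wy":0,"wz":-40,"grip":1}
    - {"x":353,"y":-120,"z":0,"wx":0,"wy":0,"wz":-44.2,"grip":0.6}
    - {"x":353,"y":-120,"z":0,"wx":0,"wy":0,"wz":-44.2,"grip":0.6}
    - {"x":353,"y":-120,"z":0,"wx":0,"wy":0,"wz":-44.2,"grip":0.6}

```text
time: 1.27
tcp_pos: [0.5025, -0.2381, 0.3025]
eef_rot: [-0.0, 0.822, 0.57, -0.0]
force: [-0.7, -0.4, -0.7]
width: 0.0677
```

Run:
```python
from h import *
snap('wrist','w2'); print(tcp().round(4), manip.state()['time'],manip.state()['force'],manip.state()['width'])
im,d,P=cloud('w2'); hsv=cv2.cvtColor(im,cv2.COLOR_BGR2HSV)
yel=(hsv[...,0]>22)&(hsv[...,0]<34)&(hsv[...,1]>150)&(P[...,2]>0.112)&(P[...,2]<.125)&(P[...,0]>.45)
Q=P[yel]; print(len(Q),Q.mean(0),cv2.minAreaRect((Q[:,:2]*1000).astype(np.float32)))
cv2.imwrite('pics/w2a.png',cv2.resize(im,None,fx=1.5,fy=1.5))
```

```text
[[ 3.516e-01  9.362e-01 -4.000e-04  5.023e-01]
 [ 9.362e-01 -3.516e-01  0.000e+00 -2.385e-01]
 [-1.000e-04 -4.000e-04 -1.000e+00  3.026e-01]
 [ 0.000e+00  0.000e+00  0.000e+00  1.000e+00]] 1.325 [-0.29120629  0.00499956 -0.42051399] 0.06394066634698853
1472 [ 0.5310236  -0.1621484   0.11632275] ((530.98046875, -163.43814086914062), (64.23249053955078, 15.451767921447754), 68.98596954345703)
```

View pics/w2a.png

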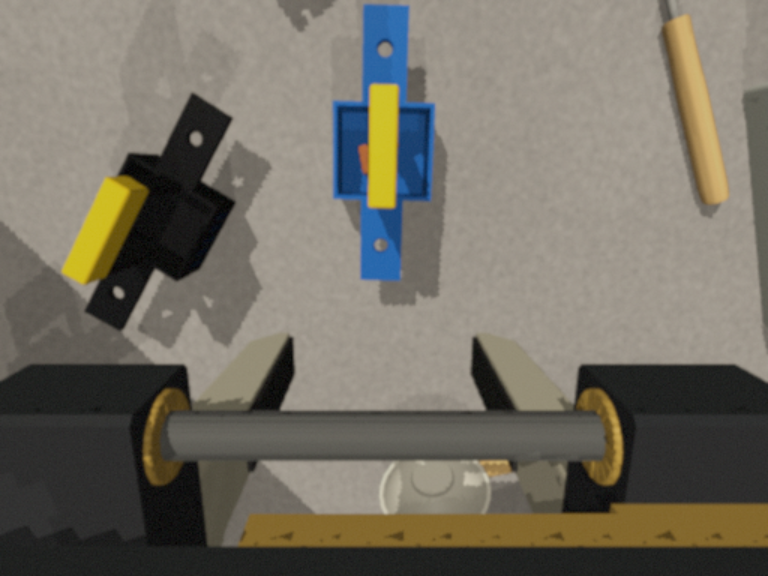

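The wrist view shows the blue basket's bar at (383,147), its holes at (385,48) and (380,245), and the sherd under the bar at (363,158). The black basket is 129 mm clear to the left. Next I refine the basket's angle and centre from the holes and plan the grasp.

Run:
```python
from h import *
a=ray('w2',385/1.5,48/1.5,.045)[:2]; b=ray('w2',380/1.5,245/1.5,.045)[:2]
print(a,b,(a+b)/2,np.linalg.norm(a-b),np.degrees(np.arctan2(*(a-b)[::-1])))
c=[ray('w2',u/1.5,v/1.5,.117)[:2] for u,v in [(369,84),(397,84),(396,208),(369,207)]]
c=np.array(c);print(c,c.mean(0)); 
for i,j in((0,3),(1,2)): print(np.degrees(np.arctan2(*(c[i]-c[j])[::-1])))
for p in ([0.5309,-0.1632,.27],[0.5309,-0.1632,.17]): print(plan(p,68.7))
```

```text
[ 0.55549707 -0.10204452] [ 0.50605584 -0.22396317] [ 0.53077646 -0.16300385] 0.13156212294496575 67.926143300813
[[ 0.5354484  -0.13041281]
 [ 0.5493522  -0.13563197]
 [ 0.52645767 -0.19651993]
 [ 0.51236463 -0.19063599]] [ 0.53090572 -0.16330017]
69.0279820818546
69.39319659294013
(array([80.5,  0.3, 32.6]), array([-0.02,  0.01,  0.72]))
(array([ 80.5,   0.3, 132.6]), array([-0.02,  0.01,  0.72]))
```

Request:
send_rows:
  plan:
    - {"x":40,"y":0.2,"z":0,"wx":0,"wy":0,"wz":0.7,"grip":0.6}
    - {"x":80.5,"y":0.3,"z":10,"wx":0,"wy":0,"wz":0.7,"grip":0.6}
    - {"x":80.5,"y":0.3,"z":50,"wx":0,"wy":0,"wz":0.7,"grip":0.6}
    - {"x":80.5,"y":0.3,"z":90,"wx":0,"wy":0,"wz":0.7,"grip":0.6}
    - {"x":80.5,"y":0.3,"z":120,"wx":0,"wy":0,"wz":0.7,"grip":0.6}
    - {"x":80.5,"y":0.3,"z":132.5,"wx":0,"wy":0,"wz":0.7,"grip":0.6}
    - {"x":80.5,"y":0.3,"z":132.5,"wx":0,"wy":0,"wz":0.7,"grip":0.6}
    - {"x":80.5,"y":0.3,"z":132.5,"wx":0,"wy":0,"wz":0.7,"grip":0.6}

```text
time: 2.33
tcp_pos: [0.5318, -0.1629, 0.1715]
eef_rot: [0.001, 0.825, 0.565, 0.001]
force: [0.2, 0.2, 0.0]
width: 0.0561
```

Request:
send_rows:
  plan:
    - {"x":0,"y":0,"z":0,"wx":0,"wy":0,"wz":0,"grip":0.3}
    - {"x":0,"y":0,"z":0,"wx":0,"wy":0,"wz":0,"grip":0.2}
    - {"x":0,"y":0,"z":0,"wx":0,"wy":0,"wz":0,"grip":0.0}
    - {"x":0,"y":0,"z":0,"wx":0,"wy":0,"wz":0,"grip":0.0}
    - {"x":0,"y":0,"z":0,"wx":0,"wy":0,"wz":0,"grip":0.0}
    - {"x":0,"y":0,"z":0,"wx":0,"wy":0,"wz":0,"grip":0.0}

```text
time: 3.08
tcp_pos: [0.5314, -0.1624, 0.1702]
eef_rot: [-0.0, 0.825, 0.565, -0.0]
force: [-1.0, -0.9, 0.3]
width: 0.0159
```

Request:
send_rows:
  plan:
    - {"x":0,"y":0,"z":-6,"wx":0,"wy":0,"wz":0,"grip":0}
    - {"x":0,"y":0,"z":-20,"wx":0,"wy":0,"wz":0,"grip":0}
    - {"x":0,"y":0,"z":-40,"wx":0,"wy":0,"wz":0,"grip":0}
    - {"x":0,"y":0,"z":-60,"wx":0,"wy":0,"wz":0,"grip":0}
    - {"x":0,"y":0,"z":-80,"wx":0,"wy":0,"wz":0,"grip":0}
    - {"x":0,"y":0,"z":-100,"wx":0,"wy":0,"wz":0,"grip":0}
    - {"x":0,"y":0,"z":-118,"wx":0,"wy":0,"wz":0,"grip":0}
    - {"x":0,"y":0,"z":-125,"wx":0,"wy":0,"wz":0,"grip":0}
    - {"x":0,"y":0,"z":-125,"wx":0,"wy":0,"wz":0,"grip":0}
    - {"x":0,"y":0,"z":-125,"wx":0,"wy":0,"wz":0,"grip":0}

```text
time: 4.32
tcp_pos: [0.5312, -0.1623, 0.2946]
eef_rot: [-0.0, 0.825, 0.565, -0.0]
force: [-0.8, -0.4, -3.0]
width: 0.0158
```

Run:
```python
from h import *
s=manip.state();print(s['force'],s['torque'],s['width'])
snap('wrist','w3')
im,d,m,W=load('w3')
cv2.imwrite('pics/w3a.png',cv2.resize(im,None,fx=1.5,fy=1.5))
M=np.array([.5676,.1427]);e=np.array([np.cos(np.radians(106.7)),np.sin(np.radians(106.7))])
for k in (-.191,-.059,0): print(plan([*(M+k*e),.295],106.7))
```

```text
[-0.84292841 -0.35359396 -3.00375751] [-0.04454481 -0.05890785  0.01391912] 0.015827803721944683
(array([146.8,  41. ,  -0.5]), array([-7.000e-02, -2.000e-02, -3.788e+01]))
(array([251. , -40.1,  -0.4]), array([-7.000e-02, -2.000e-02, -3.788e+01]))
(array([297.6, -76.3,  -0.3]), array([-7.000e-02, -2.000e-02, -3.788e+01]))
```

View pics/w3a.png

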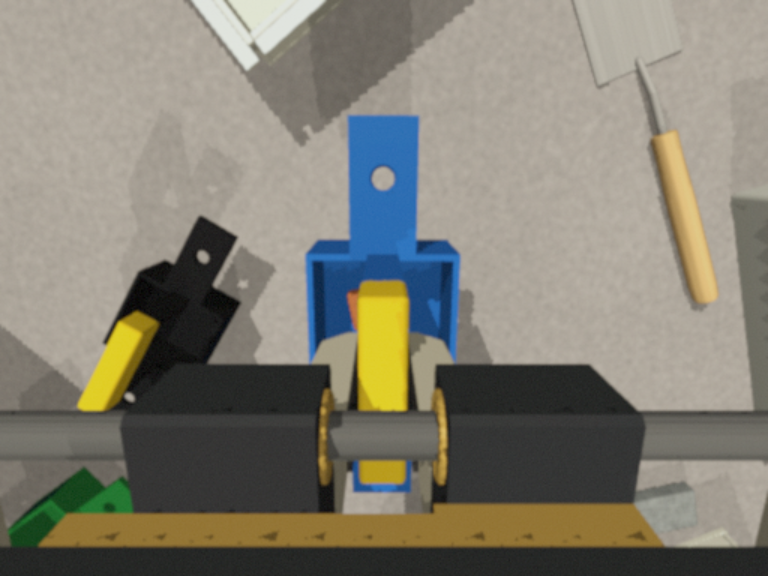

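The basket hangs straight in the gripper, with its hole at (383,178) and the sherd at (353,308). I move to the first look point, short of the near pin.

Request:
send_rows:
  plan:
    - {"x":8,"y":2,"z":0,"wx":0,"wy":0,"wz":-2,"grip":0}
    - {"x":27,"y":8,"z":0,"wx":0,"wy":0,"wz":-7,"grip":0}
    - {"x":52,"y":15,"z":0,"wx":0,"wy":0,"wz":-13,"grip":0}
    - {"x":77,"y":22,"z":0,"wx":0,"wy":0,"wz":-20,"grip":0}
    - {"x":102,"y":29,"z":0,"wx":0,"wy":0,"wz":-26,"grip":0}
    - {"x":125,"y":35,"z":0,"wx":0,"wy":0,"wz":-32,"grip":0}
    - {"x":141,"y":39,"z":0,"wx":0,"wy":0,"wz":-36.5,"grip":0}
    - {"x":147,"y":41,"z":0,"wx":0,"wy":0,"wz":-38,"grip":0}
    - {"x":147,"y":41,"z":0,"wx":0,"wy":0,"wz":-38,"grip":0}
    - {"x":147,"y":41,"z":0,"wx":0,"wy":0,"wz":-38,"grip":0}
    - {"x":147,"y":41,"z":0,"wx":0,"wy":0,"wz":-38,"grip":0}

```text
time: 5.75
tcp_pos: [0.6226, -0.0407, 0.2953]
eef_rot: [-0.0, 0.597, 0.803, -0.0]
force: [0.8, 0.2, -2.4]
width: 0.0159
```

Run:
```python
from h import *
s=manip.state();print(s['force'],s['torque'],s['tcp_pos'])
snap('wrist','w4')
im,d,m,W=load('w4')
cv2.imwrite('pics/w4a.png',cv2.resize(im[:260],None,fx=1.5,fy=1.5))
im,d,P=cloud('w4'); hsv=cv2.cvtColor(im,cv2.COLOR_BGR2HSV)
red=((hsv[...,0]<8)|(hsv[...,0]>172))&(hsv[...,1]>120)&(P[...,2]>.08)&(P[...,2]<.12)
ys,xs=np.nonzero(red); print(len(xs), xs.min(),xs.max(),ys.min(),ys.max(), P[red].mean(0),P[red][:,2].max())
```

```text
[ 0.77178416  0.18373697 -2.44420719] [-0.05156499 -0.08463431 -0.03439317] [ 0.62259831 -0.04066802  0.29530196]
86 1 257 34 207 [0.58347689 0.07700612 0.1024813 ] 0.10482087112038913
```

View pics/w4a.png

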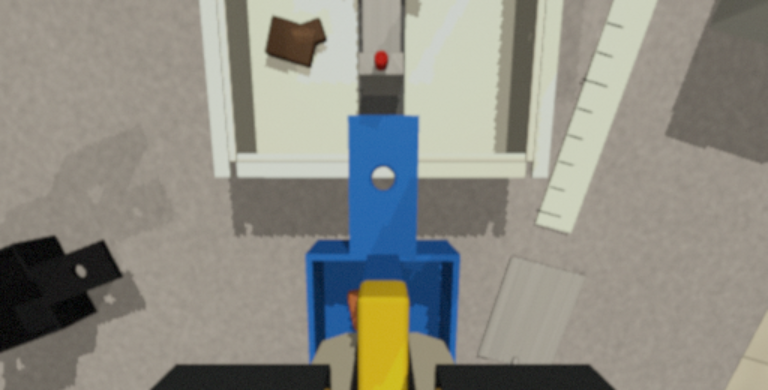

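The near pin (red) is at (381,58), in line with the ear hole at (383,178), and the basin sides look parallel to the ear. Next I enlarge and measure.

Run:
```python
from h import *
im,d,m,W=load('w4'); T=np.load('pics/w4.npz')['T']
c=im[20:150,215:300]; cv2.imwrite('pics/w4b.png',cv2.resize(c,None,fx=4.5,fy=4.5,interpolation=cv2.INTER_NEAREST))
hsv=cv2.cvtColor(im,cv2.COLOR_BGR2HSV)
red=((hsv[...,0]<8)|(hsv[...,0]>172))&(hsv[...,1]>120); red[:,:200]=0; red[:,300:]=0; red[60:]=0
ys,xs=np.nonzero(red); print('red',xs.mean(),ys.mean(),xs.min(),xs.max(),ys.min(),ys.max())
# hole: non-blue region inside ear
blue=((hsv[...,0]>100)&(hsv[...,0]<130)&(hsv[...,1]>120)).astype(np.uint8)
roi=(1-blue)[100:140,238:273]; n,l,st,cc=cv2.connectedComponentsWithStats(roi)
for i in range(1,n): print(st[i],cc[i]+[238,100])
im,d,P=cloud('w4'); Q=(P-T[:3,3])@T[:3,:3]
ear=blue.astype(bool)&(Q[...,0]>.045)&(Q[...,0]<.095)&(np.abs(Q[...,1])<.02)
E=Q[ear];print('ear tool', E.mean(0),len(E)); A=np.c_[E[:,:2],np.ones(len(E))];print(np.linalg.lstsq(A,E[:,2],rcond=None)[0])
print('ear extents',np.percentile(E,[1,99],axis=0))
lip=(P[...,2]>.055)&(P[...,2]<.065)&(hsv[...,1]<60)
```

```text
red 253.49411764705883 39.62352941176471 250 257 34 46
[  9  10  17  17 213] [255.05164319 118.05633803]
ear tool [0.06855154 0.0005351  0.1234652 ] 3085
[-2.45201391e-02 -2.25833617e-05  1.25146108e-01]
ear extents [[ 0.04551091 -0.01374862 -0.0812089 ]
 [ 0.09041263  0.0147872   0.12746529]]
```

View pics/w4b.png

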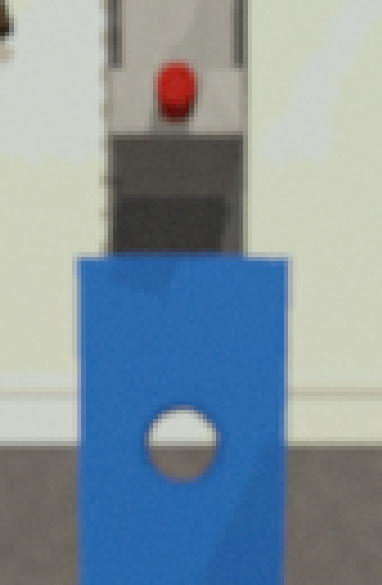

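Run:
```python
from h import *
T=np.load('pics/w4.npz')['T']; Ti=np.linalg.inv(T)
im,d,P=cloud('w4'); Q=(P-T[:3,3])@T[:3,:3]; hsv=cv2.cvtColor(im,cv2.COLOR_BGR2HSV)
blue=((hsv[...,0]>100)&(hsv[...,0]<130)&(hsv[...,1]>120))
ear=blue&(Q[...,0]>.045)&(Q[...,0]<.09)&(np.abs(Q[...,1])<.013)&(Q[...,2]>.115)&(Q[...,2]<.135)
E=Q[ear];A=np.c_[E[:,:2],np.ones(len(E))];print(len(E),np.linalg.lstsq(A,E[:,2],rcond=None)[0],E[:,2].mean())
p=ray('w4',253.5,38.2,.104); print('pin1 world',p,'tool',(Ti@[*p,1])[:3]*1000)
zh=T[2,3]-.125; h=ray('w4',255.05,118.06,zh); print('hole tool',(Ti@[*h,1])[:3]*1000)
h=ray('w3',255.3,118.7,.2946-.125)
# basin rim lines in this view: fit inner side edges? use lip cloud
M=(P[...,2]>.055)&(P[...,2]<.066)&(hsv[...,1]<60)&(P[...,0]>.4); X=P[M][:,:2]
print('lip',cv2.minAreaRect((X*1000).astype(np.float32)))
print('tool ang',np.degrees(np.arctan2(T[1,0],T[0,0])))
# stand rail edges
R_=(P[...,2]>.08)&(P[...,2]<.1)&(Q[...,0]>.1)&(np.abs(Q[...,1])<.03)
print('post top tool',np.percentile(Q[R_],[2,50,98],axis=0), P[R_][:,2].mean())
```

```text
2665 [-0.00207331  0.00157808  0.12597399] 0.1258319572156104
pin1 world [0.58555806 0.0802676  0.104     ] tool [126.48328887  -0.5970042  191.29941317]
hole tool [ 65.48667071   0.55896947 124.99863819]
lip ((588.4610595703125, 69.98211669921875), (220.81173706054688, 105.28561401367188), 16.79127311706543)
tool ang 106.75417043171359
post top tool [[ 0.12017558 -0.01297302  0.19927944]
 [ 0.12423692 -0.00023774  0.20606631]
 [ 0.13220561  0.01164553  0.21454104]] 0.0889559141336329
```

The ear is level and the hole sits at tool (65.5, 0.6) mm. The near pin is at tool (126.5, -0.6), and the tool angle of 106.75° matches the basin's 106.8°. I move on to see the far pin.

Request:
send_rows:
  plan:
    - {"x":6,"y":0,"z":0,"wx":0,"wy":0,"wz":0,"grip":0}
    - {"x":24,"y":-0.3,"z":0,"wx":0,"wy":0,"wz":0,"grip":0}
    - {"x":48,"y":-0.5,"z":0,"wx":0,"wy":0,"wz":0,"grip":0}
    - {"x":72,"y":-0.8,"z":0,"wx":0,"wy":0,"wz":0,"grip":0}
    - {"x":96,"y":-1,"z":0,"wx":0,"wy":0,"wz":0,"grip":0}
    - {"x":118,"y":-1.1,"z":0,"wx":0,"wy":0,"wz":0,"grip":0}
    - {"x":130,"y":-1.1,"z":0,"wx":0,"wy":0,"wz":0,"grip":0}
    - {"x":132,"y":-1.1,"z":0,"wx":0,"wy":0,"wz":0,"grip":0}
    - {"x":132,"y":-1.1,"z":0,"wx":0,"wy":0,"wz":0,"grip":0}
    - {"x":132,"y":-1.1,"z":0,"wx":0,"wy":0,"wz":0,"grip":0}

```text
time: 7.05
tcp_pos: [0.5838, 0.0853, 0.2952]
eef_rot: [0.0, 0.596, 0.803, -0.0]
force: [-0.1, -0.3, -2.2]
width: 0.0157
```

```bash
cat > look.py <<'E'
from h import *
import sys
tag=sys.argv[1]
s=manip.state();print(s['force'],s['torque'],s['tcp_pos'],s['time'])
snap('wrist',tag)
im,d,m,W=load(tag); T=np.load(f'pics/{tag}.npz')['T']; Ti=np.linalg.inv(T)
hsv=cv2.cvtColor(im,cv2.COLOR_BGR2HSV)
red=((hsv[...,0]<8)|(hsv[...,0]>172))&(hsv[...,1]>120); red[:,:200]=0; red[:,300:]=0; red[75:]=0
ys,xs=np.nonzero(red); print('red',xs.mean(),ys.mean(),xs.min(),xs.max(),ys.min(),ys.max())
p=ray(tag,xs.mean(),ys.min()+4.2,.104); print('pin world',p,'tool',(Ti@[*p,1])[:3]*1000)
blue=((hsv[...,0]>100)&(hsv[...,0]<130)&(hsv[...,1]>120)).astype(np.uint8)
roi=(1-blue)[100:140,238:273]; n,l,st,cc=cv2.connectedComponentsWithStats(roi)
for i in range(1,n): print(st[i],cc[i]+[238,100])
print('tool ang',np.degrees(np.arctan2(T[1,0],T[0,0])))
cv2.imwrite(f'pics/{tag}a.png',cv2.resize(im[:260],None,fx=1.5,fy=1.5))
E
python3 look.py w5
```

```text
[-0.06825185 -0.27583173 -2.16566754] [-0.00870807 -0.11850987  0.00249912] [0.58375407 0.08526004 0.29516637] 7.05
red 254.75 38.82608695652174 251 259 33 45
pin world [0.54744607 0.20713386 0.104     ] tool [127.18600797   0.40603803 191.15342522]
[  9  11  17  16 210] [255.05238095 118.65714286]
tool ang 106.77161866233965
```

View pics/w5a.png

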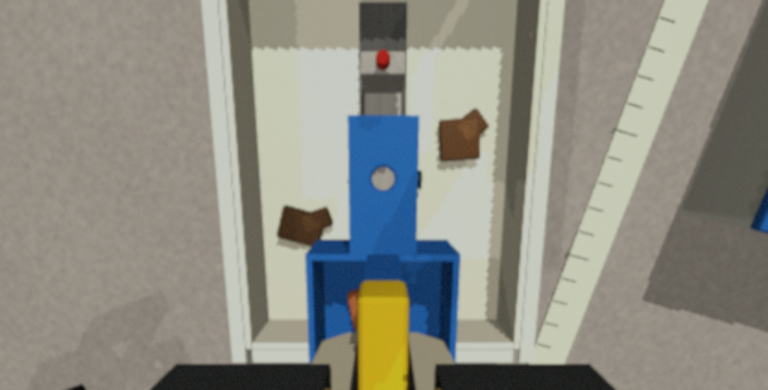

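The far pin is at (383,59). The measured pin spacing of 132.5 mm against the nominal 132 checks out. I move over the pins and descend to about 8 mm above them.

Request:
send_rows:
  plan:
    - {"x":15,"y":0,"z":0,"wx":0,"wy":0,"wz":0,"grip":0}
    - {"x":38,"y":-0.1,"z":0,"wx":0,"wy":0,"wz":0,"grip":0}
    - {"x":57,"y":-0.1,"z":0,"wx":0,"wy":0,"wz":0,"grip":0}
    - {"x":61.5,"y":-0.1,"z":4,"wx":0,"wy":0,"wz":0,"grip":0}
    - {"x":61.5,"y":-0.1,"z":16,"wx":0,"wy":0,"wz":0,"grip":0}
    - {"x":61.5,"y":-0.1,"z":30,"wx":0,"wy":0,"wz":0,"grip":0}
    - {"x":61.5,"y":-0.1,"z":42,"wx":0,"wy":0,"wz":0,"grip":0}
    - {"x":61.5,"y":-0.1,"z":48,"wx":0,"wy":0,"wz":0,"grip":0}
    - {"x":61.5,"y":-0.1,"z":50,"wx":0,"wy":0,"wz":0,"grip":0}
    - {"x":61.5,"y":-0.1,"z":50,"wx":0,"wy":0,"wz":0,"grip":0}
    - {"x":61.5,"y":-0.1,"z":50,"wx":0,"wy":0,"wz":0,"grip":0}
    - {"x":61.5,"y":-0.1,"z":50,"wx":0,"wy":0,"wz":0,"grip":0}

```text
time: 8.6
tcp_pos: [0.5657, 0.1447, 0.2455]
eef_rot: [0.0, 0.596, 0.803, 0.0]
force: [0.6, 0.0, -2.6]
width: 0.0158
```

Run:
```python
from h import *
print(manip.state())
for n in ['scene','top','wrist']: snap(n,n+'6')
a=cv2.imread('pics/scene6.png')[190:290,225:365]; b=cv2.imread('pics/top6.png')[110:220,140:270]; c=cv2.imread('pics/wrist6.png')[90:190,190:320]
f=lambda i:cv2.resize(i,(390,290),interpolation=cv2.INTER_CUBIC)
cv2.imwrite('pics/c6.png',np.vstack([np.hstack([f(a),f(b)]),np.hstack([f(c),f(c)*0])]))
```

```text
{'time': 8.6, 'joint_pos': array([ 1.70725467e-01,  4.74328658e-01,  1.61751661e+00,  3.13738800e-05,
        1.04925012e+00, -1.22780507e-01]), 'qd': array([ 0.00163908,  0.00198312,  0.00166243,  0.00147065, -0.0008164 ,
       -0.00053517]), 'joint_efforts': array([-1.12496273e-02, -5.65390563e+01, -2.78652906e+01,  6.26932899e-02,
        2.44766800e-02,  2.51579031e-04]), 'tcp_pos': array([0.56574508, 0.14472792, 0.24551335]), 'eef_rot': array([1.61698877e-04, 5.96114449e-01, 8.02899434e-01, 1.89359739e-04]), 'force': array([ 0.61048795,  0.01637959, -2.59148303]), 'torque': array([-0.02011883, -0.14176689, -0.01953592]), 'width': 0.015780237686934626}
```

View pics/c6.png

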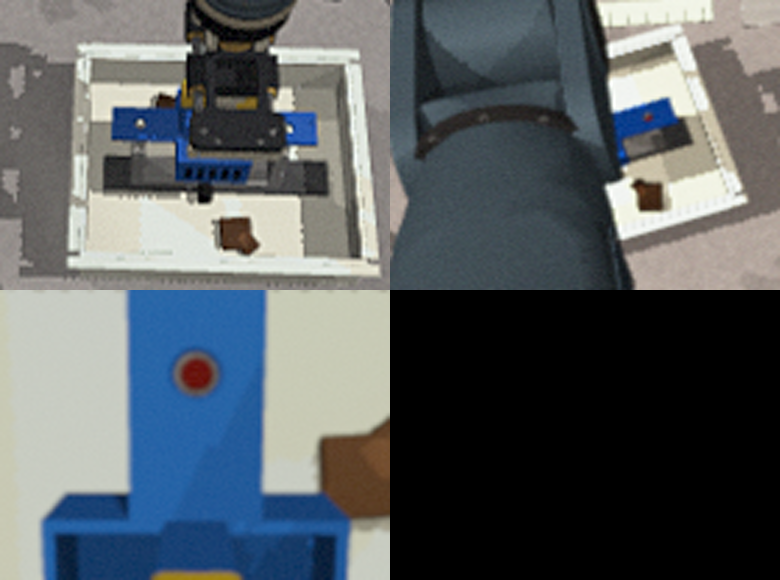

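The wrist view shows the red pin centred in the front hole at crop (197,374). The top view shows red in the near hole at (648,118). I descend slowly and watch the force.

Request:
send_rows:
  plan:
    - {"x":0,"y":0,"z":2,"wx":0,"wy":0,"wz":0,"grip":0}
    - {"x":0,"y":0,"z":4,"wx":0,"wy":0,"wz":0,"grip":0}
    - {"x":0,"y":0,"z":6,"wx":0,"wy":0,"wz":0,"grip":0}
    - {"x":0,"y":0,"z":8,"wx":0,"wy":0,"wz":0,"grip":0}
    - {"x":0,"y":0,"z":8.5,"wx":0,"wy":0,"wz":0,"grip":0}
    - {"x":0,"y":0,"z":9,"wx":0,"wy":0,"wz":0,"grip":0}
    - {"x":0,"y":0,"z":9,"wx":0,"wy":0,"wz":0,"grip":0}

```text
time: 9.62
tcp_pos: [0.5657, 0.1447, 0.2362]
eef_rot: [0.0, 0.596, 0.803, 0.0]
force: [-0.6, -0.0, -1.7]
width: 0.0156
```

Request:
send_rows:
  plan:
    - {"x":0,"y":0,"z":0.5,"wx":0,"wy":0,"wz":0,"grip":0}
    - {"x":0,"y":0,"z":1,"wx":0,"wy":0,"wz":0,"grip":0}
    - {"x":0,"y":0,"z":1,"wx":0,"wy":0,"wz":0,"grip":0}

```text
time: 10.0
tcp_pos: [0.5657, 0.1447, 0.2352]
eef_rot: [-0.0, 0.596, 0.803, -0.0]
force: [0.2, 0.8, -2.4]
width: 0.0155
```

Request:
send_rows:
  plan:
    - {"x":0,"y":0,"z":0.5,"wx":0,"wy":0,"wz":0,"grip":0}
    - {"x":0,"y":0,"z":1,"wx":0,"wy":0,"wz":0,"grip":0}
    - {"x":0,"y":0,"z":1,"wx":0,"wy":0,"wz":0,"grip":0}

```text
time: 10.38
tcp_pos: [0.5657, 0.1447, 0.2342]
eef_rot: [-0.0, 0.596, 0.803, -0.0]
force: [0.5, -0.3, -2.3]
width: 0.0156
```

Request:
send_rows:
  plan:
    - {"x":0,"y":0,"z":0.5,"wx":0,"wy":0,"wz":0,"grip":0}
    - {"x":0,"y":0,"z":1,"wx":0,"wy":0,"wz":0,"grip":0}
    - {"x":0,"y":0,"z":1,"wx":0,"wy":0,"wz":0,"grip":0}

```text
time: 10.75
tcp_pos: [0.5657, 0.1447, 0.2332]
eef_rot: [-0.0, 0.596, 0.803, -0.0]
force: [0.0, 0.0, -2.5]
width: 0.0157
```

Request:
send_rows:
  plan:
    - {"x":0,"y":0,"z":0.5,"wx":0,"wy":0,"wz":0,"grip":0}
    - {"x":0,"y":0,"z":1,"wx":0,"wy":0,"wz":0,"grip":0}
    - {"x":0,"y":0,"z":1,"wx":0,"wy":0,"wz":0,"grip":0}

```text
time: 11.12
tcp_pos: [0.5657, 0.1446, 0.2322]
eef_rot: [-0.0, 0.596, 0.803, -0.0]
force: [-0.2, -0.5, -3.7]
width: 0.0157
```

The ears are about 3 mm past pin-top height with no contact force, so both pins are entering. I continue down.

Request:
send_rows:
  plan:
    - {"x":0,"y":0,"z":0.5,"wx":0,"wy":0,"wz":0,"grip":0}
    - {"x":0,"y":0,"z":1,"wx":0,"wy":0,"wz":0,"grip":0}
    - {"x":0,"y":0,"z":1.5,"wx":0,"wy":0,"wz":0,"grip":0}
    - {"x":0,"y":0,"z":2,"wx":0,"wy":0,"wz":0,"grip":0}
    - {"x":0,"y":0,"z":2,"wx":0,"wy":0,"wz":0,"grip":0}

```text
time: 11.75
tcp_pos: [0.5657, 0.1447, 0.2302]
eef_rot: [-0.0, 0.596, 0.803, -0.0]
force: [0.4, 0.7, -2.5]
width: 0.0159
```

```bash
python3 look.py w7
python3 - <<'E'
import cv2,numpy as np
im=cv2.imread('pics/w7.png'); cv2.imwrite('pics/w7b.png',cv2.resize(im[90:190,190:320],None,fx=5,fy=5,interpolation=cv2.INTER_CUBIC))
E
```

```text
[ 0.36642327  0.68018503 -2.49801159] [ 0.01241876 -0.05899751  0.02444886] [0.56565555 0.14466457 0.23017289] 11.75look.py:9: RuntimeWarning: Mean of empty slice.
  ys,xs=np.nonzero(red); print('red',xs.mean(),ys.mean(),xs.min(),xs.max(),ys.min(),ys.max())
  ret = ret.dtype.type(ret / rcount)
Traceback (most recent call last):
  File "look.py", line 9, in <module>
    ys,xs=np.nonzero(red); print('red',xs.mean(),ys.mean(),xs.min(),xs.max(),ys.min(),ys.max())
                                                           ~~~~~~^^
ValueError: zero-size array to reduction operation minimum which has no identity
```

View pics/w7b.png

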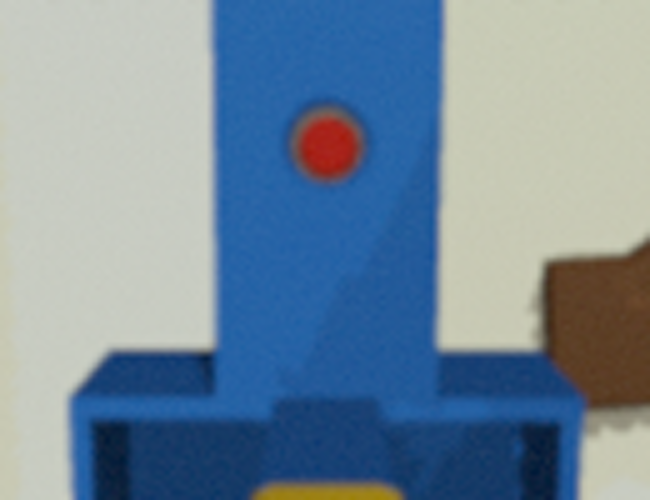

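The pin sits inside the front hole, and its tip at (328,148) is almost concentric with the hole at (328,143). I continue down in small steps to about 1.5 mm above home.

Request:
send_rows:
  plan:
    - {"x":0,"y":0,"z":1,"wx":0,"wy":0,"wz":0,"grip":0}
    - {"x":0,"y":0,"z":2,"wx":0,"wy":0,"wz":0,"grip":0}
    - {"x":0,"y":0,"z":3,"wx":0,"wy":0,"wz":0,"grip":0}
    - {"x":0,"y":0,"z":3,"wx":0,"wy":0,"wz":0,"grip":0}

```text
time: 12.3
tcp_pos: [0.5656, 0.1447, 0.2271]
eef_rot: [-0.0, 0.596, 0.803, -0.0]
force: [0.5, -0.4, -2.7]
width: 0.016
```

Request:
send_rows:
  plan:
    - {"x":0,"y":0,"z":1,"wx":0,"wy":0,"wz":0,"grip":0}
    - {"x":0,"y":0,"z":2,"wx":0,"wy":0,"wz":0,"grip":0}
    - {"x":0,"y":0,"z":3,"wx":0,"wy":0,"wz":0,"grip":0}
    - {"x":0,"y":0,"z":3,"wx":0,"wy":0,"wz":0,"grip":0}

```text
time: 12.8
tcp_pos: [0.5656, 0.1447, 0.2241]
eef_rot: [-0.0, 0.596, 0.803, -0.0]
force: [0.5, -0.7, -2.3]
width: 0.0159
```

Request:
send_rows:
  plan:
    - {"x":0,"y":0,"z":0.4,"wx":0,"wy":0,"wz":0,"grip":0}
    - {"x":0,"y":0,"z":0.8,"wx":0,"wy":0,"wz":0,"grip":0}
    - {"x":0,"y":0,"z":0.8,"wx":0,"wy":0,"wz":0,"grip":0}

```text
time: 13.18
tcp_pos: [0.5657, 0.1447, 0.2234]
eef_rot: [-0.0, 0.596, 0.803, -0.0]
force: [0.6, 0.0, -3.0]
width: 0.0161
```

Request:
send_rows:
  plan:
    - {"x":0,"y":0,"z":0.3,"wx":0,"wy":0,"wz":0,"grip":0}
    - {"x":0,"y":0,"z":0.6,"wx":0,"wy":0,"wz":0,"grip":0}
    - {"x":0,"y":0,"z":0.6,"wx":0,"wy":0,"wz":0,"grip":0}

```text
time: 13.55
tcp_pos: [0.5657, 0.1447, 0.2228]
eef_rot: [0.0, 0.596, 0.803, -0.0]
force: [-0.5, -0.5, -1.3]
width: 0.0154
```

Request:
send_rows:
  plan:
    - {"x":0,"y":0,"z":0.25,"wx":0,"wy":0,"wz":0,"grip":0}
    - {"x":0,"y":0,"z":0.5,"wx":0,"wy":0,"wz":0,"grip":0}
    - {"x":0,"y":0,"z":0.5,"wx":0,"wy":0,"wz":0,"grip":0}

```text
time: 13.92
tcp_pos: [0.5657, 0.1447, 0.2223]
eef_rot: [0.0, 0.596, 0.803, 0.0]
force: [0.3, -0.7, -2.6]
width: 0.0159
```

Request:
send_rows:
  plan:
    - {"x":0,"y":0,"z":0.2,"wx":0,"wy":0,"wz":0,"grip":0}
    - {"x":0,"y":0,"z":0.4,"wx":0,"wy":0,"wz":0,"grip":0}
    - {"x":0,"y":0,"z":0.4,"wx":0,"wy":0,"wz":0,"grip":0}

```text
time: 14.3
tcp_pos: [0.5657, 0.1447, 0.2219]
eef_rot: [-0.0, 0.596, 0.803, -0.0]
force: [-0.1, 0.6, -2.0]
width: 0.0157
```

Request:
send_rows:
  plan:
    - {"x":0,"y":0,"z":0.2,"wx":0,"wy":0,"wz":0,"grip":0}
    - {"x":0,"y":0,"z":0.4,"wx":0,"wy":0,"wz":0,"grip":0}
    - {"x":0,"y":0,"z":0.4,"wx":0,"wy":0,"wz":0,"grip":0}

```text
time: 14.68
tcp_pos: [0.5657, 0.1447, 0.2215]
eef_rot: [-0.0, 0.596, 0.803, -0.0]
force: [-0.0, -0.5, -3.1]
width: 0.0159
```

Request:
send_rows:
  plan:
    - {"x":0,"y":0,"z":0.15,"wx":0,"wy":0,"wz":0,"grip":0}
    - {"x":0,"y":0,"z":0.3,"wx":0,"wy":0,"wz":0,"grip":0}
    - {"x":0,"y":0,"z":0.3,"wx":0,"wy":0,"wz":0,"grip":0}

```text
time: 15.05
tcp_pos: [0.5657, 0.1447, 0.2212]
eef_rot: [-0.0, 0.596, 0.803, 0.0]
force: [-0.2, -0.6, -1.9]
width: 0.0157
```

Request:
send_rows:
  plan:
    - {"x":0,"y":0,"z":0.15,"wx":0,"wy":0,"wz":0,"grip":0}
    - {"x":0,"y":0,"z":0.3,"wx":0,"wy":0,"wz":0,"grip":0}
    - {"x":0,"y":0,"z":0.3,"wx":0,"wy":0,"wz":0,"grip":0}

```text
time: 15.42
tcp_pos: [0.5657, 0.1447, 0.2212]
eef_rot: [0.0, 0.596, 0.803, 0.0]
force: [-1.7, -0.8, 2.1]
width: 0.0156
```

There is contact at TCP z 0.2212, exactly the predicted home height (0.1702 + 0.051). The force went from about -2.5 to +2.1 N. I check levelness before letting go.

Run:
```python
from h import *
s=manip.state(); print(s['force'],s['torque'],s['tcp_pos'])
snap('scene','scene8'); snap('wrist','w8')
a=cv2.imread('pics/scene8.png')[190:290,225:365]; c=cv2.imread('pics/w8.png')[90:190,190:320]
f=lambda i:cv2.resize(i,(390,290),interpolation=cv2.INTER_CUBIC)
cv2.imwrite('pics/c8.png',np.hstack([f(a),f(c)]))
for tag in ('scene8','w8'):
    im,d,P=cloud(tag); hsv=cv2.cvtColor(im,cv2.COLOR_BGR2HSV)
    O=np.array([.5665,.1437]);e=np.array([np.cos(np.radians(106.75)),np.sin(np.radians(106.75))]);L=(P[...,:2]-O)@e; X=(P[...,:2]-O)@[e[1],-e[0]]
    b=(hsv[...,0]>100)&(hsv[...,0]<130)&(hsv[...,1]>120)&(P[...,2]>.085)&(P[...,2]<.11)&(abs(X)<.012)
    for sg in(-1,1):
        q=P[...,2][b&(L*sg>.045)&(L*sg<.088)]; print(tag,sg,len(q),np.median(q) if len(q) else None)
```

```text
[-1.71978626 -0.79718297  2.12870584] [-0.08991362  0.14331058  0.03470186] [0.56569576 0.14467669 0.22117038]
scene8 -1 126 0.0966556739439266
scene8 1 70 0.09665172973253988
w8 -1 18 0.09568140113662237
w8 1 2309 0.09531102405066014
```

View pics/c8.png

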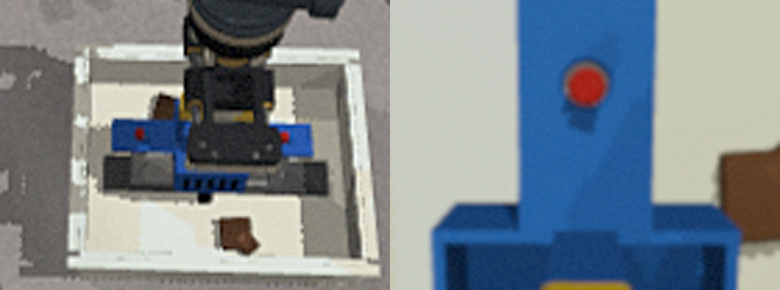

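Both pins stand through the ears at scene-crop (140,133) and (284,138). Both ear tops are at 0.0966 m (nominal 0.096), so the basket is level and home. I release and withdraw straight up.

Request:
send_rows:
  plan:
    - {"x":0,"y":0,"z":0,"wx":0,"wy":0,"wz":0,"grip":0.2}
    - {"x":0,"y":0,"z":0,"wx":0,"wy":0,"wz":0,"grip":0.3}
    - {"x":0,"y":0,"z":0,"wx":0,"wy":0,"wz":0,"grip":0.45}
    - {"x":0,"y":0,"z":0,"wx":0,"wy":0,"wz":0,"grip":0.55}
    - {"x":0,"y":0,"z":0,"wx":0,"wy":0,"wz":0,"grip":0.55}
    - {"x":0,"y":0,"z":0,"wx":0,"wy":0,"wz":0,"grip":0.55}

```text
time: 16.27
tcp_pos: [0.5657, 0.1447, 0.2209]
eef_rot: [-0.0, 0.596, 0.803, 0.0]
force: [-0.4, -0.1, -0.6]
width: 0.0509
```

Request:
send_rows:
  plan:
    - {"x":0,"y":0,"z":-5,"wx":0,"wy":0,"wz":0,"grip":0.55}
    - {"x":0,"y":0,"z":-15,"wx":0,"wy":0,"wz":0,"grip":0.55}
    - {"x":0,"y":0,"z":-35,"wx":0,"wy":0,"wz":0,"grip":0.55}
    - {"x":0,"y":0,"z":-60,"wx":0,"wy":0,"wz":0,"grip":0.55}
    - {"x":0,"y":0,"z":-85,"wx":0,"wy":0,"wz":0,"grip":0.55}
    - {"x":-30,"y":0,"z":-105,"wx":0,"wy":0,"wz":0,"grip":0.55}
    - {"x":-70,"y":0,"z":-110,"wx":0,"wy":0,"wz":0,"grip":0.55}
    - {"x":-90,"y":0,"z":-110,"wx":0,"wy":0,"wz":0,"grip":0.55}
    - {"x":-100,"y":0,"z":-110,"wx":0,"wy":0,"wz":0,"grip":0.55}
    - {"x":-100,"y":0,"z":-110,"wx":0,"wy":0,"wz":0,"grip":0.55}
    - {"x":-100,"y":0,"z":-110,"wx":0,"wy":0,"wz":0,"grip":0.55}

```text
time: 17.65
tcp_pos: [0.5944, 0.0498, 0.3307]
eef_rot: [-0.0, 0.596, 0.803, -0.0]
force: [-0.1, -0.3, -0.0]
width: 0.0508
```

Run:
```python
from h import *
s=manip.state(); print(s['force'],s['torque'],s['tcp_pos'],s['time'])
snap('scene','scene9'); snap('wrist','w9')
a=cv2.imread('pics/scene9.png')[180:300,225:365]; c=cv2.imread('pics/w9.png')
f=lambda i:cv2.resize(i,(390,320),interpolation=cv2.INTER_CUBIC)
cv2.imwrite('pics/c9.png',np.hstack([f(a),f(c)]))
for tag in ('scene9','w9'):
    im,d,P=cloud(tag); hsv=cv2.cvtColor(im,cv2.COLOR_BGR2HSV)
    O=np.array([.5665,.1437]);e=np.array([np.cos(np.radians(106.75)),np.sin(np.radians(106.75))]);L=(P[...,:2]-O)@e; X=(P[...,:2]-O)@[e[1],-e[0]]
    b=(hsv[...,0]>100)&(hsv[...,0]<130)&(hsv[...,1]>120)&(P[...,2]>.085)&(P[...,2]<.11)&(abs(X)<.012)
    for sg in(-1,1):
        q=P[...,2][b&(L*sg>.045)&(L*sg<.088)]; print(tag,sg,len(q),np.median(q) if len(q) else None)
    y=(hsv[...,0]>22)&(hsv[...,0]<34)&(hsv[...,1]>150)&(P[...,2]>0.16)&(P[...,2]<.175)&(abs(L)<.05)&(abs(X)<.02)
    print(tag,'bar top',P[y].mean(0),L[y].min(),L[y].max(),X[y].mean())
```

```text
[-0.13963084 -0.26917381 -0.02122317] [-0.00176914 -0.10467516  0.05495553] [0.59437586 0.04978789 0.33070935] 17.65
scene9 -1 126 0.09633061173816676
scene9 1 128 0.0966160144072542
scene9 bar top [0.56838786 0.14417381 0.16826101] -0.03129889371188901 0.031703830842015085 0.0019443118685267577
w9 -1 907 0.09533231717777618
w9 1 518 0.09538529297595524
w9 bar top [0.56591092 0.14472101 0.16727328] -0.03170871464775212 0.03253866221388883 -0.00026983349779331707
```

View pics/c9.png

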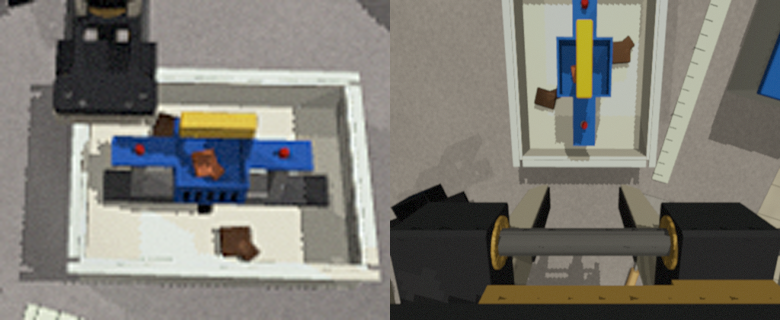

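The basket hangs level with both pins through the ears at scene-crop (140,150) and (284,153). The sherd is inside at (205,163), both brown sherds are in place, and the gripper is clear with zero force. I hand it in.

```bash
python3 -c "
from plant import manip
print(manip.hand_in())"
```

```text
the job is handed in; nothing more can be done
None
```

The blue basket, with its sherd, now hangs on both pins over the basin. I gripped it by the yellow bar, lined it up on the pins with the wrist camera, and felt it down in small steps. I let go only once it was home and withdrew straight up, then sideways. The job was handed in at about 18 s.

**Height and level:** Contact came at a tool height of 0.2212 m, the height worked out for fully home. After release both ear tops measured the same to within 0.3 mm in each camera, about 96 mm (nominal 96 mm). The bar top was at 167–168 mm (nominal 168 mm).

**Force:** The readings, taken at the end of each move, peaked at contact, about 4–5 N above the free-hanging value (limit 20 N). After letting go the force was about zero.

**Other things:** The last pictures show the sherd in the basket, both soaking sherds in the basin as before, and the gripper clear. I did not re-check the other bystanders one by one; the arm stayed well away from them.

**Problems and disagreements:** My first move call was refused for missing fields, and nothing moved. One measuring script stopped with an error partway through the descent, with no effect on the arm. The two cameras differ by up to 1.2 mm in height and 2.2 mm across the bar, about the stated 2 mm calibration.

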